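# Prime the green bottle-top dispenser

## Task

Prime the green-headed bottle-top dispenser on the lab bench: push its spring head straight down to its stop, let it come all the way up, do this at least twice in all, and leave the head up. Do not press the blue- or red-headed dispensers, and leave the little beaker standing where it is under the green one's spout.

Things in the scene. Friction and masses are not known exactly. Their poses are not given: they have to be found in the camera images.
- green_top (a point): Centre of the flat top of the green head: disc 44 mm across, 16 mm thick, on a steel stem above a fixed amber bottle (86 mm across, green band, black cap). At rest 230 mm above the bench; slides straight down 20 mm to a hard stop (top at 210 mm), springs back when let go; 4 N to start, 10 N at the stop. The point moves with the head; z up, x along the spout. Dispensers stand in any order.
- blue_top (a point): Centre of the flat top of the blue head of a like dispenser (blue band), same build, sizes and spring; not to be pressed. The dispensers' axes are at least 150 mm apart. Each has a thin fixed white spout below the head, highest part 175 mm above the bench, its tip 85 mm out from the axis and 128 mm up.
- red_top (a point): Centre of the flat top of the red head of a like dispenser (red band), same build, sizes and spring; not to be pressed.
- beaker: Small empty clear glass beaker, loose, 62 mm across at the rim, 70 mm high, about 60 g; origin at the centre of its underside, z axis up. It stands on the bench under the green dispenser's spout tip, about 88 mm from that bottle's axis. Other glassware and equipment on the bench is up to 200 mm high.
Not all that is in view belongs to the job. What is shaped like the part that bears red_top but turquoise is not meant.

How it is judged:
By the outcome, as a careful person would: the job done as asked, in the order asked, and still so for the second after the job is handed in, with the robot touching nothing.
It also fails if it takes over 32 s, if anything falls off the work surface, if the arm or the gripper's body presses on something with over 40 N, if the wrist force passes 120 N, or if a joint passes its speed limit or range.

## Robot

A 6-joint arm with a two-finger parallel gripper is mounted at the origin on the work surface. World frame = base frame: x ahead of the robot, y to its left, z up, the work surface at z = 0. Lengths are in m, angles in rad, forces in N, time in s.
With the tool pointing down it reaches from about 0.325 to 0.775 m from the base axis. Payload 5.5 kg.
Tool frame: the origin (TCP) lies midway between the tips of the shut fingers; the grasp point (between the pads) lies r.grasp_offset behind it (r.grasp_offset is the distance from the TCP to the grasp point, in m); z points along the fingers, y is the line along which they close (so a half turn about z gives the same grasp; the last joint's range is limited). The gripper opens to 85 mm and grips with 20 to 120 N. Pads are 22 mm wide; open, the fingers measure 114 mm over their backs; the gripper's body (76 mm by 85 mm) begins 54 mm behind the grasp point. The pads swing forward as they close: fully open they stand 13 mm farther back than shut.
Start: joints at [1.125, 0.091, 1.231, -0, 1.82, -0.057], TCP at [0.227, 0.555, 0.231] pointing down, gripper open.
Joint ranges: [-2.87, 2.87], [-0.86, 2.18], [0.17, 2.46], [-1.51, 4.65], [0.06, 2.69], [-2.65, 2.65]. Speed limits (rad/s): [2.57, 2.57, 3.01, 3.14, 3.14, 3.14].

## Interface

Orientations are given as a unit quaternion [x, y, z, w].
In Python, from station import r gives the robot as it stands.
- The arm moves only by the shell command python3 -m crank 'ROWS' [FORCE]. ROWS is JSON, a list of rows, each an object with "travel": the shift along the tool's x, y, z in m, a list of three; "roll": the turn about the tool's z in rad; "fingers": the opening, from -1 (shut) to 1 (fully open). A call has 1 to 12 rows; each row is the pose to reach, as a shift and turn from the pose commanded when the call began, along the tool's axes at that moment; what a row does not reach only later rows make up. A row lasts 1/8 s, in which the tool goes at most 62.5 mm and 10.7 degrees, less where a joint would pass 70% of its speed; a pose out of reach is approached as far as the arm can. A call with a gripper value outside its range is refused whole. The fingers move at their own pace and stop on an object; FORCE is the grip in N (left out, the last holds). Time passes only in rows, so rows that repeat a pose let the fingers close. It gives the time, the measured TCP pose, the force, the opening and the grip force at its end, in the units of the state.
- r.read_state(): the state, without advancing time (a new reading comes with each control period).
- r.grab_frame(name): name is "scene" or "top"; returns the picture (480x640x3 uint8, red, green, blue); there is no depth.
- r.get_calibration(name): a dict with "camera_matrix" (3x3 intrinsics, pixels), "world_from_camera" (4x4, takes a point from camera to world coordinates). Camera axes: x right, y down, z forward; pixel columns grow to the right and rows downward; lengths in m; the calibration is good to about 2 mm. A picture is of the moment at which its call begins. get_calibration takes no time and is no camera call.
- r.finish_job(): hands the job in; it is judged then, once.
Trained networks look in the newest picture that a camera, given by its name, has taken for a name from the list of things; names that differ only in an ending like _2 or _b are one class to them, and where a whole thing is asked for, a point or a joint stands for the part that bears it (a point fixed in the world has none). Each returns a list of dicts, best first, with "conf" (0 to 1); they miss things now and then, are a little off and sometimes report something else, mostly with a low value. They report only what shows in the picture. A call takes as long as a camera call. They do not tell look-alikes from the thing itself.
- r.regions_of(camera, thing): "pixels" (480x640 bool, what is visible of it) and "extent" ([left, top, right, bottom] in pixels, round what is visible of it).
- r.landmark_of(camera, thing): "uv" ([column, row] in pixels: a listed point, or the origin of a listed thing).
The state is a dict: "t": time; "joint_pos": joint angles; "qvel": joint speeds; "joint_torque": joint torques, N m; "eef_pos": TCP position; "tcp_rot": TCP orientation; "wrist_force": force on the tool from outside, world axes, zero at the start; "torque": the same for the moment, N m; "grip_width": finger opening in m; "grasp_force": force on a finger pad.
Only numpy, scipy, OpenCV 4.12 (cv2) and the standard library are available. Lean on these libraries where they do the work, as an engineer would, in place of code of your own. Each camera call takes 0.05 s, during which the arm holds its last target. There are 200 camera calls.

## Working session

There is one attempt and no reset: what is moved stays moved. The work goes in short steps, Python scripts to look and compute and a shell command to move; the robot and the scene stay as the last step left them, time stands still between calls to the robot, and variables do not carry over. Pictures are saved under pics/ and viewed, at most 10 in all, crops included, and the job is handed in when it is done.

```bash
mkdir -p pics
cat > h.py <<'E'
import numpy as np, cv2
from station import r
def save(c,n):
    im=r.grab_frame(c); cv2.imwrite(f'pics/{n}.png',im[:,:,::-1]); return im
def proj(c,p):
    k=r.get_calibration(c); T=np.linalg.inv(k['world_from_camera']); q=T[:3,:3]@np.array(p)+T[:3,3]; u=k['camera_matrix']@q; return u[:2]/u[2]
def ray(c,uv,z):
    k=r.get_calibration(c); T=np.array(k['world_from_camera']); d=T[:3,:3]@np.linalg.solve(k['camera_matrix'],[*uv,1]); o=T[:3,3]; return o+d*(z-o[2])/d[2]
E
python3 - <<'E'
from h import *
for c in ('scene','top'):
    save(c,c+'0')
    print(c,np.round(r.get_calibration(c)['world_from_camera'],3).tolist())
    for t in ('green_top','blue_top','red_top','beaker'):
        for d in r.landmark_of(c,t): 
            print(t,np.round(d['uv'],1),round(d['conf'],2),np.round(ray(c,d['uv'],0 if t=='beaker' else .23),4))
s=r.read_state();print(s['t'],s['eef_pos'],s['tcp_rot'],s['wrist_force'])
E
```

```text
scene [[0.879, 0.386, -0.282, 0.833], [0.477, -0.686, 0.549, -0.639], [0.018, -0.617, -0.787, 1.15], [0.0, 0.0, 0.0, 1.0]]
green_top [246.8 347.1] 0.78 [ 0.5103 -0.2916  0.23  ]
blue_top [330.2 241. ] 0.53 [0.5291 0.0016 0.23  ]
red_top [297.1 126. ] 0.79 [0.2837 0.2863 0.23  ]
red_top [436.4 163.5] 0.71 [0.6421 0.3345 0.23  ]
red_top [372.1 154.6] 0.65 [0.4942 0.2858 0.23  ]
red_top [328.4 241.7] 0.5 [ 0.5267 -0.0019  0.23  ]
top [[0.028, -0.996, 0.086, 0.406], [-1.0, -0.027, 0.012, 0.036], [-0.01, -0.086, -0.996, 1.056], [0.0, 0.0, 0.0, 1.0]]
green_top [514.9 215.4] 0.63 [ 0.5136 -0.2897  0.23  ]
blue_top [345.3 200.8] 0.87 [0.5318 0.0112 0.23  ]
red_top [185.6 219.5] 0.91 [0.4906 0.2949 0.23  ]
red_top [181.8 340.4] 0.86 [0.2786 0.2902 0.23  ]
red_top [165.1 135.4] 0.7 [0.6428 0.3404 0.23  ]
beaker [499.4 194.9] 0.85 [ 0.5895 -0.3456  0.    ]
0.5 [0.22746328 0.5552123  0.23124718] [ 1.93199175e-01  9.81159558e-01 -3.35858578e-05 -4.96892167e-06] [0.45955078 0.78598776 0.03186632]
```

View pics/scene0.png

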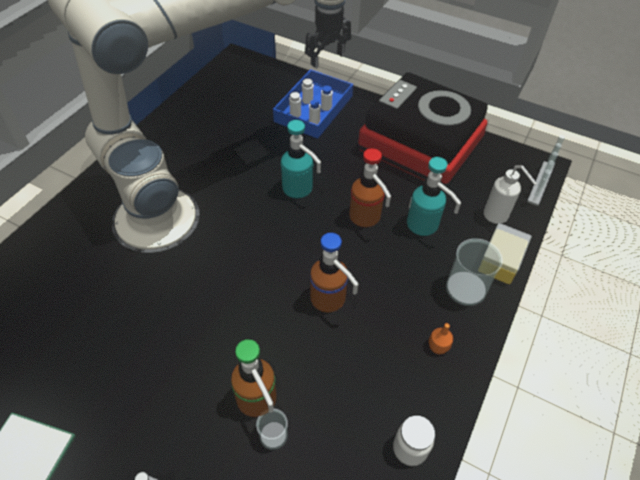

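View pics/top0.png

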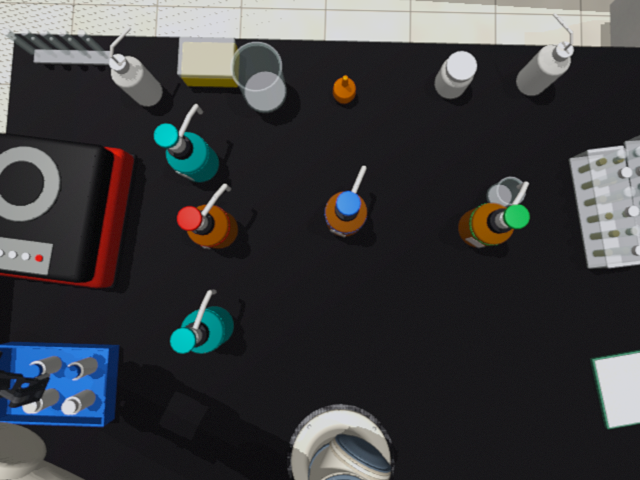

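The top view shows the green head at (516,215), with amber bottle, green band and the beaker at (508,192) beside it. In the scene view the head is at (247,350) and the beaker at (272,428).
Things that could be mistaken for it (top view):
- turquoise heads at (165,135) and (182,340)
- blue head at (347,203)
- red head at (189,217)

I choose (516,215): it is the only pure green head on an amber bottle, and the beaker stands under its spout. Next I check it in a close crop and measure.

Run:
```python
from h import *
a=cv2.imread('pics/scene0.png');b=cv2.imread('pics/top0.png')
A=cv2.resize(a[320:460,190:330],(400,400),interpolation=2);B=cv2.resize(b[150:270,440:560],(400,400),interpolation=2)
cv2.imwrite('pics/crop.png',np.hstack([A,B]))
for c,im in (('scene',a),('top',b)):
    h=cv2.cvtColor(im,cv2.COLOR_BGR2HSV); m=cv2.inRange(h,(50,150,90),(75,255,255))
    n,l,st,ce=cv2.connectedComponentsWithStats(m); i=1+np.argmax(st[1:,4]); uv=ce[i]
    print(c,st[i],uv,[np.round(ray(c,uv,z),4) for z in (.222,.226,.23)])
    # top-face only: compare silhouette centroid of a model cylinder
    def model(p):
        t=np.linspace(0,2*np.pi,60); pts=[proj(c,[p[0]+.022*np.cos(x),p[1]+.022*np.sin(x),z]) for x in t for z in(.23,.214)]
        M=cv2.moments(cv2.convexHull(np.float32(pts))); return np.array([M['m10'],M['m01']])/M['m00']
    from scipy.optimize import fsolve
    print('fit',fsolve(lambda p:model(p)-uv,ray(c,uv,.225)[:2]))
```

```text
scene [238 357   2   2   2] [238.5 357.5] [array([ 0.5057, -0.3135,  0.222 ]), array([ 0.5071, -0.3149,  0.226 ]), array([ 0.5085, -0.3163,  0.23  ])]Traceback (most recent call last):
  File "<stdin>", line 14, in <module>
    res = _root_hybr(_wrapped_func, x0, args, jac=fprime, **options)
    retval = _minpack._hybrd(func, x0, args, 1, xtol, maxfev,
                             ml, mu, epsfcn, factor, diag)
    return func(*fargs)
  File "<stdin>", line 14, in <lambda>
  File "<stdin>", line 11, in model
  File "h.py", line 6, in proj
    k=r.get_calibration(c); T=np.linalg.inv(k['world_from_camera']); q=T[:3,:3]@np.array(p)+T[:3,3]; u=k['camera_matrix']@q; return u[:2]/u[2]
ValueError: time passes only in moves, steps and waits
```

View pics/crop.png

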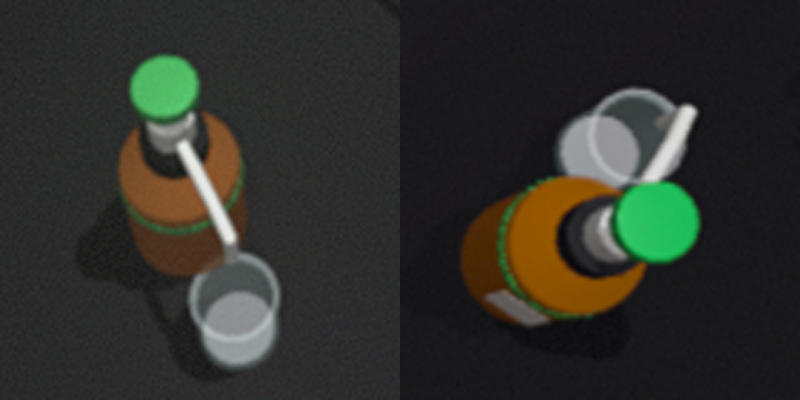

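The crop confirms the choice: a pure green head on an amber bottle with a green band, and the spout over the beaker. Next I fit the head position.

```bash
sed -i 's/^def proj/import functools\n@functools.cache\ndef cal(c): return r.get_calibration(c)\ndef proj/; s/k=r.get_calibration(c)/k=cal(c)/' h.py
cat > fit.py <<'E'
from h import *
from scipy.optimize import fsolve
from scipy.spatial.transform import Rotation
def fit(c,im,zt=.23):
    h=cv2.cvtColor(im,cv2.COLOR_BGR2HSV); m=cv2.inRange(h,(55,120,60),(78,255,255))
    n,l,st,ce=cv2.connectedComponentsWithStats(m); i=1+np.argmax(st[1:,4]); uv=ce[i]
    def model(p):
        t=np.linspace(0,2*np.pi,40); pts=[proj(c,[p[0]+.022*np.cos(x),p[1]+.022*np.sin(x),z]) for x in t for z in(zt,zt-.016)]
        M=cv2.moments(cv2.convexHull(np.float32(pts))); return np.array([M['m10'],M['m01']])/M['m00']
    return st[i],uv,fsolve(lambda p:model(p)-uv,ray(c,uv,.225)[:2])
E
python3 - <<'E'
from fit import *
P=[]
for c in ('scene','top'):
    f=fit(c,cv2.imread(f'pics/{c}0.png')); print(c,*f); P.append(f[2])
p=np.mean(P,0); s=r.read_state(); R=Rotation.from_quat(s['tcp_rot']).as_matrix()
print(p, R.T@(np.array([*p,.30])-s['eef_pos']), s['t'])
E
```

```text
scene [235 339  25  24 455] [247.07252747 350.45934066] [ 0.51163111 -0.29391154]
top [503 204  27  25 523] [516.416826   216.13575526] [ 0.51331354 -0.29527522]
[ 0.51247232 -0.29459338] [-0.58590981 -0.6783186  -0.06870492] 0.5
```

```bash
python3 -m crank '[{"travel":[0,0,-0.06],"roll":0,"fingers":-1},{"travel":[-0.036,-0.042,-0.08],"roll":0,"fingers":-1},{"travel":[-0.072,-0.084,-0.08],"roll":0,"fingers":-1},{"travel":[-0.108,-0.126,-0.08],"roll":0,"fingers":-1},{"travel":[-0.144,-0.168,-0.08],"roll":0,"fingers":-1},{"travel":[-0.18,-0.21,-0.08],"roll":0,"fingers":-1},{"travel":[-0.216,-0.252,-0.08],"roll":0,"fingers":-1},{"travel":[-0.252,-0.294,-0.08],"roll":0,"fingers":-1},{"travel":[-0.288,-0.336,-0.08],"roll":0,"fingers":-1},{"travel":[-0.324,-0.378,-0.08],"roll":0,"fingers":-1},{"travel":[-0.36,-0.42,-0.08],"roll":0,"fingers":-1},{"travel":[-0.396,-0.462,-0.08],"roll":0,"fingers":-1}]'
python3 - <<'E'
from fit import *
s=r.read_state(); R=Rotation.from_quat(s['tcp_rot']).as_matrix()
print(R.T@(np.array([.5125,-.2946,.27])-s['eef_pos']), s['t'],s['joint_pos'])
E
```

```text
t: 2.0
eef_pos: [0.4189, -0.0242, 0.3116]
tcp_rot: [0.193, 0.981, 0.0, 0.001]
wrist_force: [0.8, 0.5, 0.3]
grip_width: -0.0002
grasp_force: 0.0
[-0.18903749 -0.21470488  0.04175369] 2.0 [-1.39064856e-01 -3.56126431e-01  1.49478539e+00  1.91281757e-04
  2.00168770e+00 -1.32085227e+00]
```

```bash
python3 -m crank '[{"travel":[-0.036,-0.041,0],"roll":0,"fingers":-1},{"travel":[-0.072,-0.082,0],"roll":0,"fingers":-1},{"travel":[-0.108,-0.123,0],"roll":0,"fingers":-1},{"travel":[-0.144,-0.164,0],"roll":0,"fingers":-1},{"travel":[-0.189,-0.215,0.02],"roll":0,"fingers":-1},{"travel":[-0.189,-0.215,0.042],"roll":0,"fingers":-1},{"travel":[-0.189,-0.215,0.042],"roll":0,"fingers":-1},{"travel":[-0.189,-0.215,0.042],"roll":0,"fingers":-1}]'
python3 - <<'E'
from fit import *
s=r.read_state(); R=Rotation.from_quat(s['tcp_rot']).as_matrix()
im=save('scene','scene1');save('top','top1')
print(R.T@(np.array([.5125,-.2946,.23])-s['eef_pos']), s['t'],s['wrist_force'],proj('scene',s['eef_pos']))
a=cv2.imread('pics/scene1.png');b=cv2.imread('pics/top1.png')
cv2.imwrite('pics/crop1.png',np.hstack([cv2.resize(a[300:440,180:320],(400,400),interpolation=2),cv2.resize(b[150:270,460:580],(400,400),interpolation=2)]))
E
```

```text
t: 3.0
eef_pos: [0.5122, -0.2924, 0.2708]
tcp_rot: [0.193, 0.981, -0.0, 0.001]
wrist_force: [0.2, 0.3, 0.0]
grip_width: -0.0003
grasp_force: 0.0
[-0.00102099 -0.00192038  0.04083056] 3.0 [0.24943488 0.31976372 0.01227069] [245.47567679 337.47956623]
```

View pics/crop1.png

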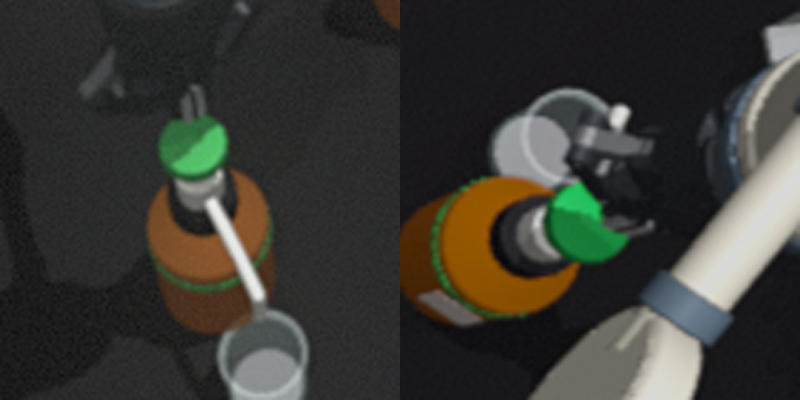

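The fingertips hang over the green head: tip near scene pixel (247,341), head centre (247,350). I now descend with a small centring shift, in steps while watching the force.

```bash
python3 -m crank '[{"travel":[-0.001,-0.002,0.015],"roll":0,"fingers":-1},{"travel":[-0.001,-0.002,0.03],"roll":0,"fingers":-1},{"travel":[-0.001,-0.002,0.038],"roll":0,"fingers":-1},{"travel":[-0.001,-0.002,0.046],"roll":0,"fingers":-1},{"travel":[-0.001,-0.002,0.052],"roll":0,"fingers":-1},{"travel":[-0.001,-0.002,0.056],"roll":0,"fingers":-1},{"travel":[-0.001,-0.002,0.056],"roll":0,"fingers":-1}]' 
python3 -m crank '[{"travel":[0,0,0.003],"roll":0,"fingers":-1},{"travel":[0,0,0.004],"roll":0,"fingers":-1},{"travel":[0,0,0.004],"roll":0,"fingers":-1}]'
```

```text
t: 3.98
eef_pos: [0.5119, -0.2948, 0.2147]
tcp_rot: [0.193, 0.981, 0.0, 0.0]
wrist_force: [-3.9, 3.3, 8.7]
grip_width: 0.0
grasp_force: 4.1
t: 4.35
eef_pos: [0.512, -0.2948, 0.2114]
tcp_rot: [0.193, 0.981, -0.0, 0.001]
wrist_force: [-4.5, 2.6, 9.3]
grip_width: 0.0002
grasp_force: 4.6
```

```bash
python3 -m crank '[{"travel":[0,0,0.002],"roll":0,"fingers":-1},{"travel":[0,0,0.003],"roll":0,"fingers":-1},{"travel":[0,0,0.003],"roll":0,"fingers":-1}]'
```

```text
t: 4.72
eef_pos: [0.512, -0.2948, 0.21]
tcp_rot: [0.193, 0.981, -0.0, 0.001]
wrist_force: [-6.5, 4.2, 14.6]
grip_width: -0.0
grasp_force: 7.0
```

The force of 14.6 N at 0.210 m shows the hard stop. I press slightly firmer, then release fully.

```bash
python3 -m crank '[{"travel":[0,0,0.002],"roll":0,"fingers":-1},{"travel":[0,0,0.002],"roll":0,"fingers":-1},{"travel":[0,0,-0.01],"roll":0,"fingers":-1},{"travel":[0,0,-0.022],"roll":0,"fingers":-1},{"travel":[0,0,-0.04],"roll":0,"fingers":-1},{"travel":[0,0,-0.04],"roll":0,"fingers":-1},{"travel":[0,0,-0.04],"roll":0,"fingers":-1},{"travel":[0,0,-0.04],"roll":0,"fingers":-1}]'
python3 - <<'E'
from fit import *
save('scene','scene2'); print(*fit('scene',cv2.imread('pics/scene2.png')))
E
```

```text
t: 5.72
eef_pos: [0.5122, -0.2951, 0.245]
tcp_rot: [0.193, 0.981, 0.0, -0.001]
wrist_force: [0.1, 0.5, -1.2]
grip_width: -0.0002
grasp_force: 0.0
[236 342  24  21 293] [248.03412969 353.41979522] [ 0.5164467  -0.29804776]
```

The head is fully up: its lower edge is at row 363, as before. Now the second and third strokes.

```bash
python3 -m crank '[{"travel":[0,0,0.012],"roll":0,"fingers":-1},{"travel":[0,0,0.022],"roll":0,"fingers":-1},{"travel":[0,0,0.032],"roll":0,"fingers":-1},{"travel":[0,0,0.038],"roll":0,"fingers":-1},{"travel":[0,0,0.041],"roll":0,"fingers":-1},{"travel":[0,0,0.042],"roll":0,"fingers":-1},{"travel":[0,0,0.042],"roll":0,"fingers":-1},{"travel":[0,0,0.042],"roll":0,"fingers":-1}]' 
python3 -m crank '[{"travel":[0,0,-0.01],"roll":0,"fingers":-1},{"travel":[0,0,-0.022],"roll":0,"fingers":-1},{"travel":[0,0,-0.042],"roll":0,"fingers":-1},{"travel":[0,0,-0.042],"roll":0,"fingers":-1},{"travel":[0,0,-0.042],"roll":0,"fingers":-1},{"travel":[0,0,-0.042],"roll":0,"fingers":-1}]' 
python3 -m crank '[{"travel":[0,0,0.012],"roll":0,"fingers":-1},{"travel":[0,0,0.022],"roll":0,"fingers":-1},{"travel":[0,0,0.032],"roll":0,"fingers":-1},{"travel":[0,0,0.038],"roll":0,"fingers":-1},{"travel":[0,0,0.041],"roll":0,"fingers":-1},{"travel":[0,0,0.042],"roll":0,"fingers":-1},{"travel":[0,0,0.042],"roll":0,"fingers":-1},{"travel":[0,0,0.042],"roll":0,"fingers":-1}]' 
python3 -m crank '[{"travel":[0,0,-0.01],"roll":0,"fingers":-1},{"travel":[0,0,-0.022],"roll":0,"fingers":-1},{"travel":[0,0,-0.05],"roll":0,"fingers":-1},{"travel":[0,0,-0.1],"roll":0,"fingers":-1},{"travel":[0,0,-0.12],"roll":0,"fingers":-1},{"travel":[0,0,-0.12],"roll":0,"fingers":-1},{"travel":[0,0,-0.12],"roll":0,"fingers":-1}]'
python3 - <<'E'
from fit import *
save('scene','scene3'); print(*fit('scene',cv2.imread('pics/scene3.png')),r.read_state()['t'])
E
```

```text
t: 6.78
eef_pos: [0.5125, -0.2953, 0.2099]
tcp_rot: [0.193, 0.981, -0.001, 0.003]
wrist_force: [-6.1, 3.4, 22.0]
grip_width: -0.0001
grasp_force: 10.9
t: 7.52
eef_pos: [0.512, -0.295, 0.2446]
tcp_rot: [0.193, 0.981, 0.0, -0.001]
wrist_force: [0.8, -0.6, -0.2]
grip_width: 0.0003
grasp_force: 0.0
t: 8.52
eef_pos: [0.5124, -0.2953, 0.2099]
tcp_rot: [0.193, 0.981, -0.001, 0.003]
wrist_force: [-6.0, 3.3, 22.1]
grip_width: 0.0002
grasp_force: 11.1
t: 9.4
eef_pos: [0.5122, -0.2951, 0.322]
tcp_rot: [0.193, 0.981, 0.001, -0.001]
wrist_force: [0.1, -0.1, -0.3]
grip_width: 0.0
grasp_force: 0.0
[236 339  24  24 442] [247.33936652 350.63800905] [ 0.51225949 -0.29397511] 9.45
```

View pics/scene3.png

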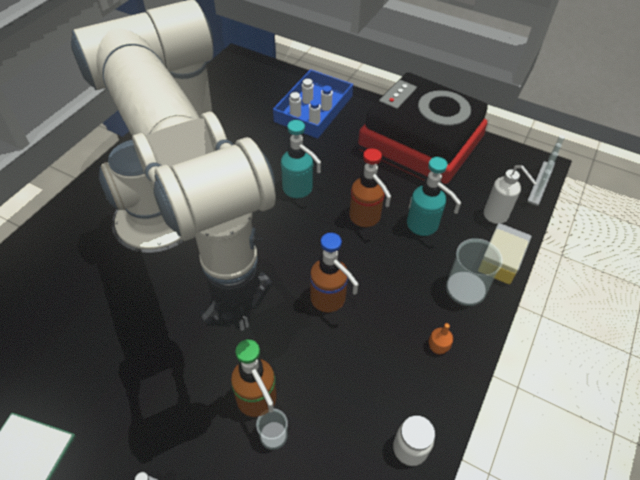

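The green head is back up at (247,350), the beaker still stands at (272,428), nothing else has moved, and the gripper is clear.

```bash
python3 -c "from station import r; print(r.finish_job())"
```

```text
the job is handed in; nothing more can be done
None
```

I pressed the green dispenser's head to its stop three times and let it come fully up after each; the head is up, the beaker is where it was, the other dispensers were not pressed, and the job is handed in.

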